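# Feed the vial rack home along the loader's fence

## Task

Load the vial rack into the analyser with the push stick, never touching the rack with the gripper: take the stick from its leaning rest and press the rack square against the loader's fence while it is still out in the open. Then feed it gently along the fence, always against it, in under the hood until the spring roller has snapped into the notch in its side and it just meets the sprung end stop, wherever that is, without driving that stop back. Put the stick back in its rest, and leave everything else on the bench where it stands.

Things in the scene. Friction and masses are not known exactly. Their poses are not given: they have to be found in the camera images.
- home (a point): NOMINAL place of the rack's centre, half-way up, when home; fixed to the loader, 25 mm above the bench. The clamped stop unit, so the true home, is up to 12 mm before or after it along y: go by feel. Loader axes: y = feed direction into the hood, x = from the fence across the rail, z up. Fence face at x = -35 mm (14 mm thick, top 30 mm over the bench). Rail floor 5 mm over the bench, x = -65 to +85, y = -338 to +91.
- hood_edge (a point): on the lower front edge of the white hood, straight above the fence face; loader axes. The hood hangs over the rail from here on to the instrument (173 mm in y), from x = -35 to +115 mm; its underside is 110 mm, its top 250 mm above the bench. Beyond it stands the instrument, 300 x 280 mm and 360 mm tall, x = -160 to +140 mm.
- latch (a joint): travel, in m, of the upright white spring roller (20 mm across, 10 to 28 mm over the bench) of the grey stop unit, on the rail's open side, pressing to the fence with 2 to 3.5 N: 0 = fully out, 0.0045 = pushed back by the rack's plain side, 0.001 = dropped in the notch. Feeding the rack past it takes 5 to 9 N of push.
- buffer (a joint): travel, in m, of the end stop: a steel plate 60 mm wide, 7 to 37 mm over the bench, across the rail at the end of the stop unit, held forward by a spring. 0 = at rest, grows as it is driven back. It yields at 9 N (some 12 N of push with the friction), then 0.3 N per mm, 12 mm at most; it must not be driven back more than 4 mm. The rack's front meets it 1.5 mm after the roller is centred in the notch.
- rack_center (a point): centre of the vial rack, half-way up its pale body, 70 (x) x 120 (y) x 40 mm, 0.25 to 0.5 kg. It stands on the rail floor, 10 to 25 mm off the fence and askew, with five capped vials up to 72 mm above its underside. Its +y end goes first into the hood; its -x side runs on the fence; its +x side has a 15 mm notch at y = +25 mm and a bevelled front corner for the roller.
- push_face (a point): middle of the flat face to push on, 20 mm above the rack's underside; rack axes. It is the bottom of a pocket in the rack's rear (-y) end: 30 mm wide (x = -15 to +15 mm), open at the top and rear, with a cheek 15 mm deep on each side, so that a stick in it can push forward and also sideways against a cheek.
- stick_grip (a point): centre of the push stick's grey handle. The stick is straight, 150 mm long, 0.16 kg, its z axis along it from foot to top. The handle, 16 mm thick (x), 24 mm wide (y), takes the upper 65 mm; below is a steel blade 16 (x) x 12 mm (y). The foot's end is 117.5 mm from this point along -z. At first it leans in its rest, 40 degrees from vertical, the whole handle standing free.
- rest_grip (a point): where stick_grip is when the stick lies in its grey rest; axes of the rest: z up, y level. The stick there leans towards -y, 40 degrees from vertical, its x along the rest's x. Its foot is 75.5 mm to +y and 90 mm below this point on a toe ledge. A ramp carries the blade's lower face; cheeks 24 mm apart beside the lowest 70 mm rise 6 mm over its upper face; open to +y and up.
- bottle_a: clear screw-cap bottle without label, 72 mm across, 150 mm tall; origin centre of its underside; to be left alone
- bottle_b: clear screw-cap bottle with a paper label, 72 mm across, 150 mm tall; origin centre of its underside; to be left alone
- tip_box: pipette tip box 85 x 120 x 60 mm; origin centre of its underside; to be left alone
- jar: small amber jar, 52 mm across, 60 mm tall; origin centre of its underside; to be left alone
- beaker: glass beaker, 66 mm across, 80 mm tall; origin centre of its underside; to be left alone

How it is judged:
On the way, in this order (a step that is already met when the one before it is completed fails the run):
1. the stick has been taken out of its rest (distance between stick_grip and rest_grip above 0.05 m), for 0.1 s.
2. the rack is square against the fence (within 3 mm and 0.04 rad) while still at least 100 mm short of nominal home (x of rack_center in the frame of home between -0.003 and 0.003 m and angle between the y axis of rack_center and the y axis of home, either way round below 0.04 rad and y of rack_center in the frame of home below -0.1 m), for 0.2 s.
3. the rack is home and the roller is in its notch (y of rack_center in the frame of home between -0.016 and 0.016 m and x of rack_center in the frame of home between -0.003 and 0.003 m and angle between the y axis of rack_center and the y axis of home, either way round below 0.04 rad and value of joint latch between 0.0003 and 0.0025 m), for 0.2 s.
At the end, for the whole second after the job is handed in: the rack is home against the fence (within 3 mm across and 0.04 rad, within 16 mm of nominal along the rail) with the roller in its notch (latch between 0.3 and 2.5 mm), at rest; the stick lies at rest in its rest, its handle within 15 mm of where it belongs (all of step 3 and linear speed of rack below 0.005 m/s and distance between stick_grip and rest_grip below 0.015 m and linear speed of stick below 0.01 m/s); the robot touches nothing.
It fails at once if the rack leaves the fence (by more than 6 mm or 0.1 rad) once its front is under the hood (y of rack_center in the frame of home above -0.14 m and (x of rack_center in the frame of home above 0.006 m or angle between the y axis of rack_center and the y axis of home, either way round above 0.1 rad)).
It fails at once if the gripper or arm touches the rack (contact force between any of the fingers, the arm and rack above 1 N).
It fails at once if the spring end stop is driven back by more than 4 mm (value of joint buffer above 0.004 m).
It fails at once if the rack is tipped by more than 0.2 rad (angle between rack_center's own z axis and vertical above 0.2 rad).
It fails at once if a bottle, the tip box, the jar or the beaker is moved by more than 20 mm (distance of any of bottle_a, bottle_b, tip_box, jar, beaker from where it was at the start of the episode above 0.02 m).
It also fails if it takes over 72 s, if anything falls off the work surface, if the arm or the gripper's body presses on something with over 40 N, if the wrist force passes 120 N, or if a joint passes its speed limit or range.

## Robot

A 7-joint arm with a two-finger parallel gripper is mounted at the origin on the work surface. World frame = base frame: x ahead of the robot, y to its left, z up, the work surface at z = 0. Lengths are in m, angles in rad, forces in N, time in s.
With the tool pointing down it reaches from about 0.35 to 0.9 m from the base axis. Payload 8.1 kg.
Tool frame: the origin (TCP) lies midway between the tips of the shut fingers; the grasp point (between the pads) lies 19 mm behind it; z points along the fingers, y is the line along which they close (so a half turn about z gives the same grasp; the last joint's range is limited). The gripper opens to 92 mm and grips with 3 to 60 N. Pads are 19 mm wide; open, the fingers measure 130 mm over their backs; the gripper's body (75 mm by 190 mm) begins 47 mm behind the grasp point.
Start: joints at [-1.324, 0.434, 0.025, 1.573, -0.012, 1.134, -0.075], TCP at [0.214, 0.587, 0.227] pointing down, gripper open.
Joint ranges: [-2.62, 2.62], [-0.44, 2.09], [-1.27, 1.32], [0.08, 2.57], [-1.32, 4.46], [0.12, 2], [-2.74, 2.74]. Speed limits (rad/s): [2.22, 2.22, 3.01, 3.01, 3.14, 3.14, 3.14].

## Interface

Orientations are given as a rotation vector (axis times angle).
In Python, from cell import arm gives the robot as it stands.
- The arm moves only by the tool move_arm, never from a script. Its argument "motion" is a list of rows, each an object of numbers: "tx", "ty", "tz": the shift along the tool's x, y, z normalised to -1 to 1, where 1 is 1000 mm; "twist": the turn about the tool's z normalised to -1 to 1, where 1 is pi/2 rad. In form: [{"tx": .., "ty": .., "tz": .., "twist": ..}, ...]. A call has 1 to 12 rows; each row shifts and turns the commanded pose from where the row before left it, along the tool's axes as they then stand; what a row does not reach is not made up. A row lasts 1/10 s, in which the tool goes at most 50 mm and 8.59 degrees, less where a joint would pass 70% of its speed; a pose out of reach is approached as far as the arm can. A call with a number of a shift or a turn outside -1 to 1 is refused whole. A call with a gripper value outside its range is refused whole. "gripper" is the gripper's target within -1 to 1 (shut at 1, half-way at 0, fully open at -1), set as the call begins (left out, the last holds). The fingers move at their own pace and stop on an object; "squeeze" is the grip in N (left out, the last holds). Time passes only in rows, so rows that do not move let the fingers close. It gives the time, the measured TCP pose, the force, the opening and the grip force at its end, in the units of the state.
- arm.observe(): the state, without advancing time (a new reading comes with each control period).
- arm.get_image(name): name is "scene" or "side" or "wrist"; returns the picture (480x640x3 uint8, red, green, blue); there is no depth.
- arm.calibration(name): a dict with "K" (3x3 intrinsics, pixels), "T" (4x4, takes a point from camera to world coordinates). Camera axes: x right, y down, z forward; pixel columns grow to the right and rows downward; lengths in m; the calibration is good to about 2 mm. A picture is of the moment at which its call begins: read the wrist's pose just before it. calibration takes no time and is no camera call; for the wrist camera it gives the pose at the moment of the call.
- arm.sign_off(): hands the job in; it is judged then, once.
Trained networks look in the newest picture that a camera, given by its name, has taken for a name from the list of things; names that differ only in an ending like _2 or _b are one class to them, and where a whole thing is asked for, a point or a joint stands for the part that bears it (a point fixed in the world has none). Each returns a list of dicts, best first, with "conf" (0 to 1); they miss things now and then, are a little off and sometimes report something else, mostly with a low value. They report only what shows in the picture. A call takes as long as a camera call.
- arm.look_for(camera, query): "point" ([column, row] as shares, 0 to 1, of the picture: columns of its width, rows of its height, amid what is visible of it).
- arm.regions_of(camera, query): "region" (480x640 bool, what is visible of it) and "point" ([column, row] as shares, 0 to 1, of the picture: columns of its width, rows of its height, amid what is visible of it).
- arm.place_of(camera, query): "point" ([column, row] as shares, 0 to 1, of the picture: columns of its width, rows of its height: a listed point, or the origin of a listed thing).
The state is a dict: "clock": time; "joints": joint angles; "dq": joint speeds; "joint_efforts": joint torques, N m; "position": TCP position; "ee_rot": TCP orientation; "force": force on the tool from outside, world axes, zero at the start; "ft_torque": the same for the moment, N m; "width": opening from 0.0 (shut) to 1.0 (fully open); "gripper_force": force on a finger pad.
Only numpy, scipy, OpenCV 4.12 (cv2) and the standard library are available. Lean on these libraries where they do the work, as an engineer would, in place of code of your own. Each camera call takes 0.05 s, during which the arm holds its last target. There are 200 camera calls.

## Working session

There is one attempt and no reset: what is moved stays moved. The work goes in short steps, Python scripts to look and compute and a tool call to move; the robot and the scene stay as the last step left them, time stands still between calls to the robot, and variables do not carry over. Pictures are saved under pics/ and viewed, at most 10 in all, crops included, and the job is handed in when it is done.

Besides the shell and the picture viewer there is one more tool, called as name([rows], argument=value, ...), one row to a line, values as JSON. move_arm: Moves the arm, as the interface text tells. Scaled input: -1 to 1 covers 1000 mm each way for a shift and pi/2 rad each way for a turn. Its arguments: {"type":"object","properties":{"motion":{"type":"array","items":{"type":"object","properties":{"tx":{"type":"number"},"ty":{"type":"number"},"tz":{"type":"number"},"twist":{"type":"number"}}}},"gripper":{"type":"number"},"squeeze":{"type":"number"}},"required":["motion"]}

```bash
mkdir -p pics; ls; cat > h.py <<'E'
import numpy as np, cv2
from cell import arm
from scipy.spatial.transform import Rotation as R
def ray(cam,p):
    c=arm.calibration(cam);K=np.array(c["K"]);T=np.array(c["T"])
    d=T[:3,:3]@np.linalg.inv(K)@np.array([p[0],p[1],1.]);return T[:3,3],d
def onz(cam,p,z):
    o,d=ray(cam,p);return o+d*(z-o[2])/d[2]
def tri(obs):
    A=np.zeros((3,3));b=np.zeros(3)
    for cam,p in obs:
        o,d=ray(cam,p);d=d/np.linalg.norm(d);M=np.eye(3)-np.outer(d,d);A+=M;b+=M@o
    return np.linalg.solve(A,b)
def proj(cam,P):
    c=arm.calibration(cam);K=np.array(c["K"]);T=np.linalg.inv(np.array(c["T"]))
    q=K@(T[:3,:3]@np.array(P)+T[:3,3]);return q[:2]/q[2]
def save(cam,n):
    im=arm.get_image(cam);cv2.imwrite(f"pics/{n}.png",im[:,:,::-1]);return im
E
python3 - <<'E'
from h import *
np.set_printoptions(precision=4,suppress=True)
save("scene","s0");save("side","d0")
s=arm.observe();print(s)
for n in ["home","hood_edge","rack_center","push_face","stick_grip","rest_grip","bottle_a","tip_box","jar","beaker"]:
    o=[]
    for c in ["scene","side"]:
        r=arm.place_of(c,n)
        for q in r[:2]: print(n,c,np.array(q["point"])*[640,480],round(q["conf"],2))
        if r:o.append((c,np.array(r[0]["point"])*[640,480]))
    if len(o)==2: print("   ",tri(o))
for c in ["scene","side"]: print(c,arm.calibration(c))
E
```

```text
pics
{'clock': 0.1, 'joints': array([-1.3236,  0.4351,  0.025 ,  1.574 , -0.0116,  1.134 , -0.0751]), 'dq': array([-0.0009, -0.0006, -0.0008, -0.0034,  0.0009, -0.0003,  0.0008]), 'joint_efforts': array([  0.0031, -66.9124,   0.9876, -31.5143,  -0.0606,   0.0374,
         0.    ]), 'position': array([0.2141, 0.5867, 0.226 ]), 'ee_rot': array([-0.5468, -3.0935,  0.0022]), 'force': array([ 0.8725, -0.2547,  0.0523]), 'ft_torque': array([ 0.0078, -0.039 , -0.0253]), 'gripper_force': 0.0, 'width': 1.0067696374784523}
home scene [464.384 266.496] 0.71
hood_edge scene [426.176 217.584] 0.95
hood_edge side [409.728 173.904] 0.6
hood_edge side [373.696 285.408] 0.54
    [0.5227 0.0417 0.1219]
rack_center scene [339.328 259.104] 0.8
rack_center side [316.224 235.104] 0.95
rack_center side [165.12 307.92] 0.2
    [ 0.5614 -0.1427  0.0281]
push_face scene [321.408 259.584] 0.69
push_face side [320.384 179.424] 0.16
    [ 0.4405 -0.1472 -0.04  ]
stick_grip scene [235.584 204.72 ] 0.89
stick_grip side [186.304 214.896] 0.6
    [ 0.4894 -0.3754  0.1091]
rest_grip side [185.6  213.12] 0.67
rest_gri
[... 473 characters left out ...]

beaker side [162.816 310.896] 0.56
    [ 0.6262 -0.4702  0.001 ]
scene {'K': array([[527.6426,   0.    , 333.8845],
       [  0.    , 527.6426, 241.0879],
       [  0.    ,   0.    ,   1.    ]]), 'T': array([[-0.1153,  0.5746, -0.8103,  1.4553],
       [ 0.9932,  0.0533, -0.1036, -0.0349],
       [-0.0163, -0.8167, -0.5768,  0.7124],
       [ 0.    ,  0.    ,  0.    ,  1.    ]])}
side {'K': array([[485.9796,   0.    , 319.3504],
       [  0.    , 485.9796, 240.4301],
       [  0.    ,   0.    ,   1.    ]]), 'T': array([[ 0.2575,  0.9192, -0.298 ,  0.8629],
       [ 0.9663, -0.2453,  0.0785, -0.2199],
       [-0.0009, -0.3081, -0.9513,  0.9471],
       [ 0.    ,  0.    ,  0.    ,  1.    ]])}
```

View pics/s0.png

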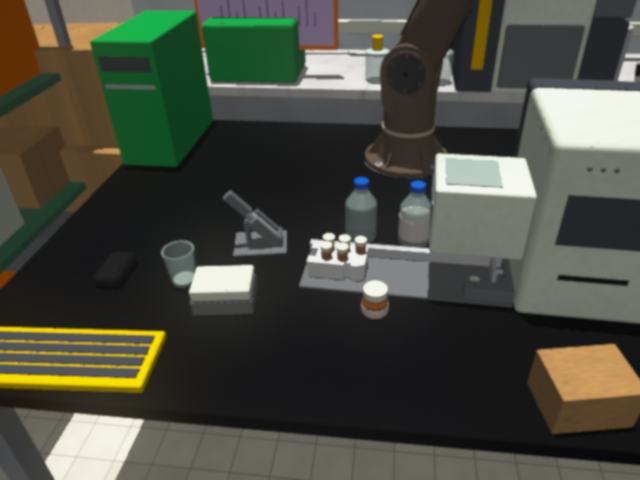

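View pics/d0.png

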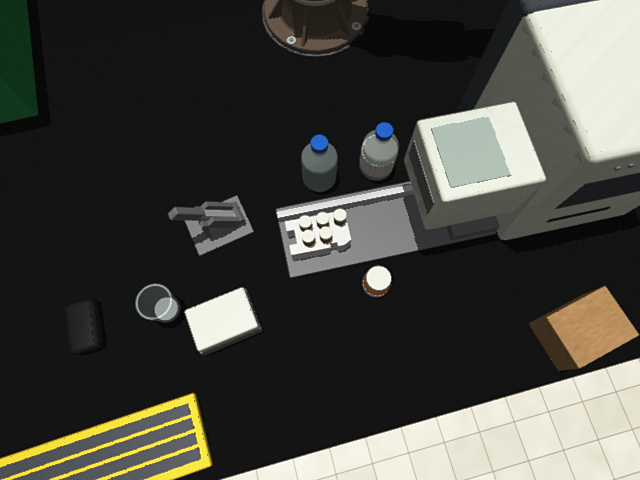

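The scene view shows the rail in the middle, with the rack (335,258) on it near its left end. The fence is at the back, the bottles are behind it, the jar is at (375,300) and the rest with the leaning stick is at (260,225). The side view agrees: rack (320,235), stick top (172,214) leaning towards image left, feed to the right. I'll zoom in for the edges.

```bash
python3 - <<'E'
import cv2,numpy as np
im=cv2.imread("pics/d0.png")
a=cv2.resize(im[190:290,150:450][:, :],None,fx=2.66,fy=2.66,interpolation=cv2.INTER_CUBIC)
b=cv2.resize(im[180:280,150:300],None,fx=5.3,fy=5.3,interpolation=cv2.INTER_CUBIC)[:330]
c=np.zeros((600,800,3),np.uint8);c[:266,:798]=a;c[268:598,:795]=b[:330]
c=np.clip(c.astype(float)*1.6,0,255).astype(np.uint8)
cv2.imwrite("pics/z0.png",c)
E
```

```text
(no output)
```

View pics/z0.png

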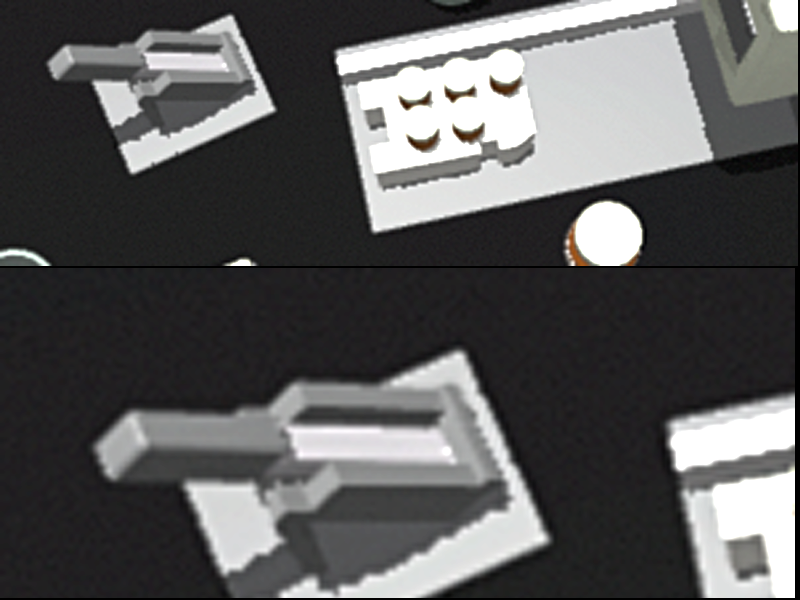

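The zoom shows the rest's base-plate corners, the stick, and the rack's pocket facing image left with its notch on the open side. Next I fit the loader and rest frames to these edges.

```bash
python3 - <<'E'
from h import *
np.set_printoptions(precision=4,suppress=True)
A=lambda x,y:np.array([x/2.66+150,y/2.66+190]); B=lambda x,y:np.array([x/5.3+150,(y-268)/5.3+180])
r0=onz("side",A(373,232),.005);r1=onz("side",A(712,160),.005);r2=onz("side",A(800,143),.005)
print("rail open edge",r0,r1,r2)
f0=onz("side",A(335,50),.03);f1=onz("side",A(650,-7+0),.03)
print("fence outer top",f0)
for p in [(340,75),(690,8)]: print("fence front top",onz("side",A(*p),.03))
d=(r2-r0)[:2];d/=np.linalg.norm(d);ey=d;ex=np.array([d[1],-d[0]]);print("yaw",np.degrees(np.arctan2(-ey[0],ey[1])))
home=r0[:2]-.085*ex+.338*ey;print("home",home)
he=onz("scene",[426.2,217.6],.11);he2=onz("side",[409.7,173.9],.11);print("hood_edge",he,he2, [(he[:2]-home)@ex,(he[:2]-home)@ey])
pf=onz("scene",[339.3,259.1],.025)[:2];ps=onz("side",[316.2,235.1],.025)[:2]
for p in(pf,ps):print("rack",p,(p-home)@ex,(p-home)@ey)
# rest
for z in(0,.005):
  c=[onz("side",B(462,350),z),onz("side",B(548,540),z),onz("side",A(133,174),z)];print("rest corners",*c)
g=tri([("scene",[235.6,204.7]),("side",[186.3,214.9])]);print("grip",g)
for h in(.09,.095,.1,.105): print(onz("scene",[235.6,204.7],h),onz("side",[186.3,214.9],h))
for n,s in [("a",1),("b",1)]:
  pass
for p in [(319,143),(384,131)]:print("cap",onz("side",p,.15))
# rack top corners (crop A), z=.045
for p in [(360,83),(372,148),(379,175)]: print("rack",onz("side",A(*p),.045))
E
```

```text
rail open edge [ 0.6273 -0.2179  0.005 ] [0.6392 0.0448 0.005 ] [0.6436 0.1141 0.005 ]
fence outer top [ 0.4879 -0.2119  0.03  ]
fence front top [ 0.5087 -0.2129  0.03  ]
fence front top [0.5246 0.0602 0.03  ]
yaw -2.8193680118989595
home [0.559  0.1238]
hood_edge [0.5062 0.0403 0.11  ] [0.5169 0.0486 0.11  ] [np.float64(-0.048561739038818615), np.float64(-0.08599605284374352)]
rack [ 0.5555 -0.1389] 0.009403192324303608 -0.26260616076626325
rack [ 0.5617 -0.147 ] 0.01601101765210577 -0.2703891507297748
rest corners [ 0.4251 -0.2837  0.    ] [ 0.5122 -0.268   0.    ] [ 0.5348 -0.3839  0.    ]
rest corners [ 0.4274 -0.2834  0.005 ] [ 0.514  -0.2678  0.005 ] [ 0.5365 -0.383   0.005 ]
grip [ 0.4895 -0.3753  0.1091]
[ 0.4589 -0.3864  0.09  ] [ 0.4809 -0.3786  0.09  ]
[ 0.4669 -0.3835  0.095 ] [ 0.4831 -0.3777  0.095 ]
[ 0.4749 -0.3807  0.1   ] [ 0.4853 -0.3768  0.1   ]
[ 0.4829 -0.3779  0.105 ] [ 0.4876 -0.3758  0.105 ]
cap [ 0.4307 -0.1061  0.15  ]
cap [0.4376 0.0171 0.15  ]
rack [ 0.5245 -0.2001  0.045 ]
rack [ 0.5759 -0.2036  0.045 ]
rack [ 0.5971 -0.2036  0.045 ]
```

move_arm([
  {"tz":-0.05},
  {"tz":-0.05},
  {"tz":-0.05},
  {"tz":-0.05},
  {"tz":-0.02},
])

```text
invalid input
```

move_arm([
  {"tx":0,"ty":0,"tz":-0.05,"twist":0},
  {"tx":0,"ty":0,"tz":-0.05,"twist":0},
  {"tx":0,"ty":0,"tz":-0.05,"twist":0},
  {"tx":0,"ty":0,"tz":-0.05,"twist":0},
], gripper=-1, squeeze=30)

```text
clock: 1.5
position: [0.2141, 0.5867, 0.429]
ee_rot: [0.547, 3.094, 0.001]
force: [1.0, 0.8, 0.6]
width: 1.002
gripper_force: 0.0
```

move_arm([
  {"tx":-0.034,"ty":-0.031,"tz":0,"twist":0},
  {"tx":-0.034,"ty":-0.031,"tz":0,"twist":0},
  {"tx":-0.034,"ty":-0.031,"tz":0,"twist":0},
  {"tx":-0.034,"ty":-0.031,"tz":0,"twist":0},
  {"tx":-0.034,"ty":-0.031,"tz":0,"twist":0},
  {"tx":-0.034,"ty":-0.031,"tz":0,"twist":0},
  {"tx":-0.034,"ty":-0.031,"tz":0,"twist":0},
  {"tx":-0.034,"ty":-0.031,"tz":0,"twist":0},
  {"tx":-0.034,"ty":-0.031,"tz":0,"twist":0},
  {"tx":-0.034,"ty":-0.031,"tz":0,"twist":0},
  {"tx":-0.034,"ty":-0.031,"tz":0,"twist":0},
  {"tx":-0.034,"ty":-0.031,"tz":0,"twist":0},
])

```text
clock: 2.7
position: [0.4704, 0.0959, 0.4271]
ee_rot: [0.546, 3.093, 0.001]
force: [1.1, 0.8, 0.4]
width: 1.0
gripper_force: 0.0
```

move_arm([
  {"tx":-0.016,"ty":-0.041,"tz":0,"twist":0},
  {"tx":-0.016,"ty":-0.041,"tz":0,"twist":0},
  {"tx":-0.016,"ty":-0.041,"tz":0,"twist":0},
  {"tx":-0.016,"ty":-0.041,"tz":0,"twist":0},
  {"tx":-0.016,"ty":-0.041,"tz":0,"twist":0},
  {"tx":-0.016,"ty":-0.041,"tz":0,"twist":0},
  {"tx":-0.016,"ty":-0.041,"tz":0,"twist":0},
  {"tx":-0.016,"ty":-0.041,"tz":0,"twist":0},
  {"tx":-0.016,"ty":-0.041,"tz":0,"twist":0},
  {"tx":-0.016,"ty":-0.041,"tz":0,"twist":0},
])

```text
clock: 3.7
position: [0.4797, -0.3437, 0.4268]
ee_rot: [0.545, 3.093, 0.0]
force: [0.6, 1.1, -0.5]
width: 1.0
gripper_force: 0.0
```

move_arm([
  {"tx":0,"ty":0,"tz":0,"twist":0.09},
  {"tx":0,"ty":0,"tz":0,"twist":0.09},
  {"tx":0,"ty":0,"tz":0,"twist":0.09},
  {"tx":0,"ty":0,"tz":0,"twist":0.09},
  {"tx":0,"ty":0,"tz":0,"twist":0.09},
  {"tx":0,"ty":0,"tz":0,"twist":0.09},
  {"tx":0,"ty":0,"tz":0,"twist":0.09},
  {"tx":0,"ty":0,"tz":0,"twist":0.03},
  {"tx":0,"ty":0,"tz":0,"twist":0},
])

```text
clock: 4.6
position: [0.4799, -0.342, 0.4266]
ee_rot: [-2.008, -2.416, 0.0]
force: [0.1, 0.2, -0.8]
width: 1.0
gripper_force: 0.0
```

```bash
python3 - <<'E'
from h import *
np.set_printoptions(precision=4,suppress=True)
save("wrist","w0")
for n in ["stick_grip","rest_grip","rack_center","push_face"]:
    for q in arm.place_of("wrist",n)[:2]:
        p=np.array(q["point"])*[640,480];print(n,p,round(q["conf"],2),onz("wrist",p,.105 if 'grip' in n else .025))
print(arm.calibration("wrist"))
E
```

```text
stick_grip [322.304 215.904] 0.65 [ 0.4842 -0.3788  0.105 ]
rest_grip [324.224 213.792] 0.9 [ 0.4861 -0.3758  0.105 ]
rack_center [414.784  40.896] 0.59 [ 0.563  -0.1457  0.025 ]
rack_center [451.072 208.176] 0.27 [ 0.6706 -0.3516  0.025 ]
push_face [403.52   72.288] 0.72 [ 0.5577 -0.1853  0.025 ]
{'K': array([[391.0513,   0.    , 323.1521],
       [  0.    , 391.0513, 238.075 ],
       [  0.    ,   0.    ,   1.    ]]), 'T': array([[ 0.9831,  0.1758,  0.0516,  0.4647],
       [ 0.1832, -0.942 , -0.2813, -0.2662],
       [-0.0009,  0.286 , -0.9582,  0.5862],
       [ 0.    ,  0.    ,  0.    ,  1.    ]])}
```

View pics/w0.png

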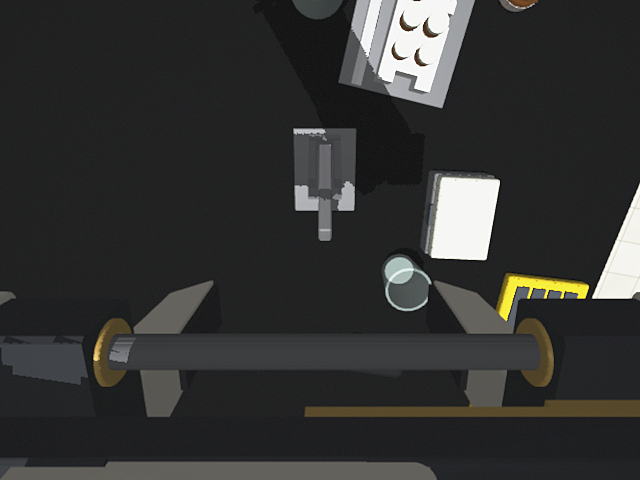

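Wrist view: the stick stands vertical in the picture at column 324, from its top (324,238) to its blade (324,145), so the tool yaw already fits. The rack and its pocket are at (405,85). I'm descending on the upper handle.

move_arm([
  {"tx":-0.023,"ty":0,"tz":0.04,"twist":0},
  {"tx":-0.022,"ty":0,"tz":0.04,"twist":0},
  {"tx":0,"ty":0,"tz":0.049,"twist":0},
  {"tx":0,"ty":0,"tz":0.049,"twist":0},
  {"tx":0,"ty":0,"tz":0.049,"twist":0},
  {"tx":0,"ty":0,"tz":0.04,"twist":0},
  {"tx":0,"ty":0,"tz":0.03,"twist":0},
  {"tx":0,"ty":0,"tz":0.02,"twist":0},
  {"tx":0,"ty":0,"tz":0.01,"twist":0},
  {"tx":0,"ty":0,"tz":0,"twist":0},
])

```text
clock: 5.85
position: [0.4876, -0.386, 0.0988]
ee_rot: [-2.006, -2.415, 0.0]
force: [0.7, 0.9, 0.3]
width: 1.0
gripper_force: 0.0
```

```bash
python3 - <<'E'
from h import *
np.set_printoptions(precision=4,suppress=True)
print(arm.observe()["position"])
w=save("wrist","w1")
for c in["wrist","side"]:
  for n in["stick_grip"]:
    if c=="side":d=save("side","d1")
    for q in arm.place_of(c,n)[:2]:
        p=np.array(q["point"])*[640,480];print(c,n,p,round(q["conf"],2),onz(c,p,.106))
a=cv2.resize(w,(533,400));b=cv2.resize(d[170:270,130:280],(533,355),interpolation=2)
o=np.zeros((400,800,3),np.uint8);o[:,:400]=a[:,66:466];o[:267,400:]=cv2.resize(b,(400,267))
cv2.imwrite("pics/c1.png",o[:,:,::-1])
E
```

```text
[ 0.4876 -0.386   0.0988]
wrist stick_grip [326.784 289.824] 0.77 [ 0.4874 -0.3787  0.106 ]
side stick_grip [185.792 212.592] 0.66 [ 0.4832 -0.3758  0.106 ]
```

View pics/c1.png

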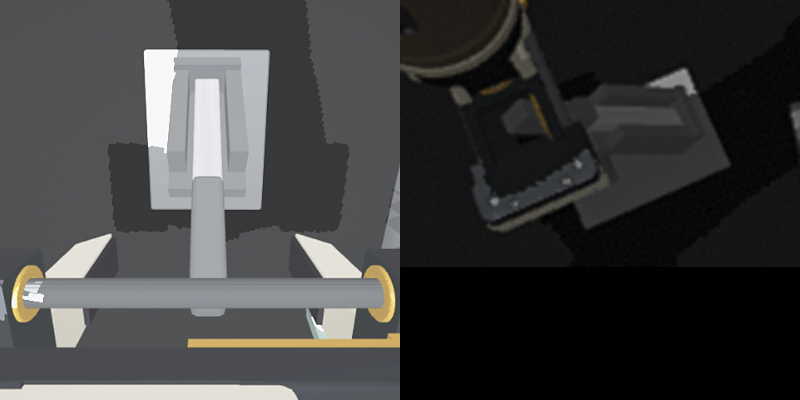

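The fingers straddle the upper handle, centred and parallel to it. Closing now.

move_arm([
  {"tx":0,"ty":0,"tz":0,"twist":0},
  {"tx":0,"ty":0,"tz":0,"twist":0},
  {"tx":0,"ty":0,"tz":0,"twist":0},
  {"tx":0,"ty":0,"tz":0,"twist":0},
  {"tx":0,"ty":0,"tz":0,"twist":0},
  {"tx":0,"ty":0,"tz":0,"twist":0},
  {"tx":0,"ty":0,"tz":0,"twist":0},
  {"tx":0,"ty":0,"tz":0,"twist":0},
], gripper=1, squeeze=60)

```text
clock: 6.85
position: [0.488, -0.3864, 0.0997]
ee_rot: [-2.008, -2.416, -0.0]
force: [-1.0, 0.3, -1.4]
width: 0.354
gripper_force: 0.0
```

move_arm([
  {"tx":0,"ty":0,"tz":0,"twist":0},
  {"tx":0,"ty":0,"tz":0,"twist":0},
  {"tx":0,"ty":0,"tz":0,"twist":0},
  {"tx":0,"ty":0,"tz":0,"twist":0},
  {"tx":0,"ty":0,"tz":0,"twist":0},
])

```text
clock: 7.35
position: [0.4881, -0.3864, 0.0997]
ee_rot: [2.008, 2.416, 0.0]
force: [0.7, -0.6, 0.1]
width: 0.171
gripper_force: 60.0
```

move_arm([
  {"tx":0,"ty":0,"tz":-0.01,"twist":0},
  {"tx":0,"ty":0,"tz":-0.02,"twist":0},
  {"tx":0,"ty":0,"tz":-0.03,"twist":0},
  {"tx":0,"ty":0,"tz":-0.03,"twist":0},
  {"tx":0,"ty":0,"tz":-0.02,"twist":0},
  {"tx":0,"ty":0,"tz":-0.01,"twist":0},
  {"tx":0,"ty":0,"tz":0,"twist":0},
])

```text
clock: 8.05
position: [0.4883, -0.3869, 0.2211]
ee_rot: [2.006, 2.415, 0.001]
force: [0.5, 0.4, -1.1]
width: 0.169
gripper_force: 60.0
```

```bash
python3 - <<'E'
from h import *
np.set_printoptions(precision=4,suppress=True)
s=arm.observe();print(s["position"],s["force"],s["ft_torque"])
w=save("wrist","w2");d=save("side","d2");sc=save("scene","s2")
for c,n in[("wrist","stick_grip"),("wrist","push_face"),("wrist","rack_center"),("side","stick_grip"),("side","rack_center"),("scene","stick_grip"),("scene","rack_center"),("scene","home"),("scene","hood_edge"),("wrist","hood_edge")]:
    for q in arm.place_of(c,n)[:1]:
        p=np.array(q["point"])*[640,480];print(c,n,p,round(q["conf"],2),onz(c,p,dict(s=.216,r=.025,p=.025,h=.025)[n[0]] if n!="hood_edge" else .11))
a=w[:300,120:520]
o=np.zeros((600,800,3),np.uint8);o[:300,:400]=a;o[:300,400:]=cv2.resize(d[130:280,130:330],(400,300),interpolation=2);o[300:]=cv2.resize(d[150:300,200:600],(800,300),interpolation=2)
cv2.imwrite("pics/c2.png",np.clip(o[:,:,::-1]*1.5,0,255))
E
```

```text
[ 0.4883 -0.3869  0.2211] [ 0.5421  0.43   -1.0578] [-0.1641  0.0435 -0.0015]
wrist stick_grip [319.68 288.48] 0.74 [ 0.4841 -0.3808  0.216 ]
side stick_grip [168.32  185.184] 0.62 [ 0.4779 -0.3746  0.216 ]
side rack_center [318.208 235.104] 0.68 [ 0.5627 -0.1431  0.025 ]
scene rack_center [338.688 261.408] 0.56 [ 0.5637 -0.1393  0.025 ]
scene home [464.896 267.984] 0.79 [0.5613 0.1261 0.025 ]
scene hood_edge [428.48  219.216] 0.65 [0.5121 0.0449 0.11  ][ WARN:0@3.125] global loadsave.cpp:1063 imwrite_ Unsupported depth image for selected encoder is fallbacked to CV_8U.
```

View pics/c2.png

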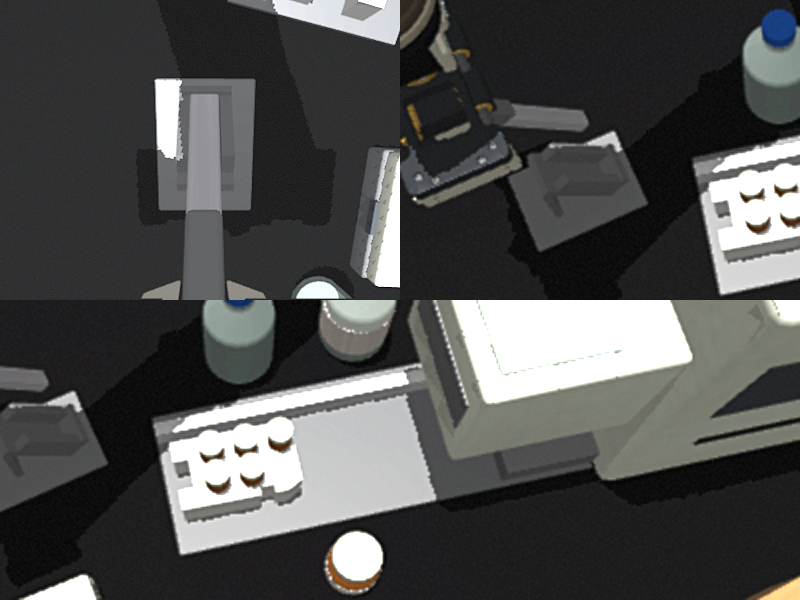

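The stick is lifted and still leaning as in the rest. The rack stands untouched in the open and the rest is empty. Next I move beside the rack's open side and align with the loader.

move_arm([
  {"tx":0.02,"ty":0.025,"tz":0,"twist":0},
  {"tx":0.03,"ty":0.04,"tz":0,"twist":0},
  {"tx":0.03,"ty":0.04,"tz":0,"twist":0},
  {"tx":0.03,"ty":0.04,"tz":0,"twist":0},
  {"tx":0.02,"ty":0.02,"tz":0,"twist":0},
  {"tx":0,"ty":0,"tz":0,"twist":0.075},
  {"tx":0,"ty":0,"tz":0,"twist":0.073},
  {"tx":0,"ty":0,"tz":0,"twist":0},
  {"tx":0,"ty":0,"tz":0,"twist":0},
])

```text
clock: 9.6
position: [0.6263, -0.2285, 0.2196]
ee_rot: [-2.271, -2.171, 0.001]
force: [-0.5, 0.4, -1.0]
width: 0.17
gripper_force: 60.0
```

```bash
python3 - <<'E'
from h import *
np.set_printoptions(precision=4,suppress=True)
s=arm.observe();print(s["position"],s["ee_rot"],s["force"],s["ft_torque"])
w=save("wrist","w3")
for c,n in[("wrist","push_face"),("wrist","rack_center"),("wrist","hood_edge")]:
    for q in arm.place_of(c,n)[:1]:
        p=np.array(q["point"])*[640,480];print(c,n,p,round(q["conf"],2),onz(c,p,.025 if n!="hood_edge" else .11))
cv2.imwrite("pics/c3.png",cv2.resize(w[:400,:534],(800,600),interpolation=2)[:,:,::-1])
E
```

```text
[ 0.6263 -0.2285  0.2196] [-2.271  -2.1707  0.0006] [-0.5086  0.4435 -1.03  ] [-0.155   0.0925 -0.0219]
wrist push_face [246.4   169.008] 0.7 [ 0.5579 -0.1892  0.025 ]
wrist rack_center [244.928 117.792] 0.79 [ 0.5612 -0.1453  0.025 ]
```

View pics/c3.png

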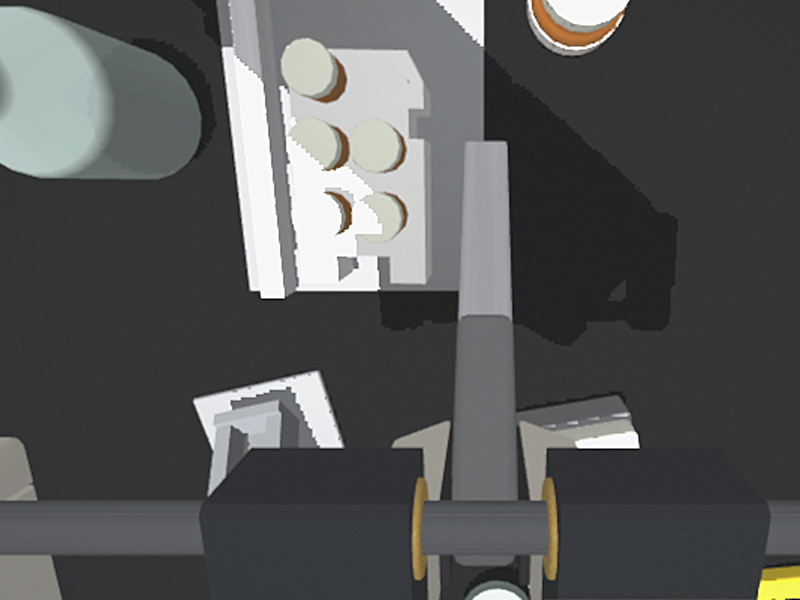

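The picture shows the held stick at crop column 486. It runs along the rail's open edge, which is exactly vertical, so the yaw is right. The rack is left of it at crop x 290–430, y 50–290, with its pocket at (360,270) and its notch at (415,125).

```bash
cat >> h.py <<'E'
EY=np.array([.047,.9989]);EX=np.array([.9989,-.047]);HOME=np.array([.560,.1245])
def L(P): d=np.asarray(P)[:2]-HOME; return np.round(np.array([d@EX,d@EY])*1000,1)
E
python3 - <<'E'
from h import *
np.set_printoptions(precision=4,suppress=True)
C=lambda x,y:np.array([x,y])/1.498
f=lambda p,z:(onz("wrist",C(*p),z),L(onz("wrist",C(*p),z)))
print("rail front right edge pt",f((484,10),.005),f((484,130),.005))
print("rail front edge(y -338)",f((320,291),.005),f((440,291),.005))
print("fence front top",f((288,298),.03),f((232,0),.03))
print("fence face bottom",f((297,290),.005))
for p in [(298,291),(430,283),(428,140),(408,51),(300,50)]: print("rack",f(p,.045))
for p in [(338,256),(390,257),]: print("pocket top bottom-edge",f(p,.045))
# foot: height guess, position in tool
s=arm.observe();P=s["position"];Rm=R.from_rotvec(s["ee_rot"]).as_matrix()
for z in(.13,.135,.14,.145): print(z,Rm.T@(onz("wrist",[324.4,94.8],z)-P))
# side view foot at pose 2
P2=np.array([.4883,-.3869,.2211]);R2=R.from_rotvec([2.006,2.415,.001]).as_matrix()
for z in(.13,.135,.14,.145): print(z,R2.T@(onz("side",[223.5,188.],z)-P2))
E
```

```text
rail front right edge pt (array([ 0.6332, -0.0583,  0.005 ]), array([  81.8, -179.1])) (array([ 0.6302, -0.1218,  0.005 ]), array([  81.7, -242.8]))
rail front edge(y -338) (array([ 0.5198, -0.2138,  0.005 ]), array([ -24.3, -339.9])) (array([ 0.5971, -0.2176,  0.005 ]), array([  53.2, -339.9]))
fence front top (array([ 0.5072, -0.213 ,  0.03  ]), array([ -36.9, -339.6])) (array([ 0.5006, -0.0534,  0.03  ]), array([ -51. , -180.5]))
fence face bottom (array([ 0.505 , -0.2125,  0.005 ]), array([ -39.1, -339.2]))
rack (array([ 0.5188, -0.2066,  0.045 ]), array([ -25.6, -332.6]))
rack (array([ 0.5952, -0.2056,  0.045 ]), array([  50.6, -328.1]))
rack (array([ 0.5998, -0.1286,  0.045 ]), array([  51.7, -250.9]))
rack (array([ 0.5928, -0.0851,  0.045 ]), array([  42.6, -207.8]))
rack (array([ 0.5372, -0.0819,  0.045 ]), array([ -13. , -207.3]))
pocket top bottom-edge (array([ 0.5442, -0.1877,  0.045 ]), array([  -1.1, -312.6]))
pocket top bottom-edge (array([ 0.5736, -0.1897,  0.045 ]), array([  28.4, -313.2]))
0.13 [ 0.0924 -0.0003  0.0899]
0.135 [ 0.0921 -0.0003  0.0849]
0.14 [ 0.0918 -0.0003  0.0799]
0.145 [ 0.0915 -0.0003  0.0749]
0.13 [ 0.0938 -0.0072  0.091 ]
0.135 [ 0.0938 -0.0047  0.086 ]
0.14 [ 0.0938 -0.0022  0.081 ]
0.145 [0.0938 0.0003 0.076 ]
```

move_arm([
  {"tx":-0.006,"ty":0,"tz":0.03,"twist":0},
  {"tx":0,"ty":0,"tz":0.035,"twist":0},
  {"tx":0,"ty":0,"tz":0.03,"twist":0},
  {"tx":0,"ty":0,"tz":0.016,"twist":0},
  {"tx":0,"ty":0,"tz":0.007,"twist":0},
  {"tx":0,"ty":-0.008,"tz":0,"twist":0},
  {"tx":0,"ty":-0.008,"tz":0,"twist":0},
  {"tx":0,"ty":0,"tz":0,"twist":0},
])

```text
clock: 10.6
position: [0.6092, -0.2344, 0.1033]
ee_rot: [2.275, 2.165, 0.001]
force: [-0.8, 0.1, -1.3]
width: 0.172
gripper_force: 60.0
```

move_arm([
  {"tx":0,"ty":-0.003,"tz":0,"twist":0},
  {"tx":0,"ty":-0.003,"tz":0,"twist":0},
  {"tx":0,"ty":-0.003,"tz":0,"twist":0},
  {"tx":0,"ty":-0.003,"tz":0,"twist":0},
  {"tx":0,"ty":-0.003,"tz":0,"twist":0},
  {"tx":0,"ty":-0.002,"tz":0,"twist":0},
  {"tx":0,"ty":0,"tz":0,"twist":0},
])

```text
clock: 11.3
position: [0.5931, -0.2329, 0.1019]
ee_rot: [2.274, 2.167, 0.0]
force: [1.8, -0.3, -0.7]
width: 0.172
gripper_force: 60.0
```

```bash
sed -i 's/HOME=np.array(.*/HOME=np.array([.5574,.1226])/' h.py; python3 - <<'E'
from h import *
s=arm.observe();print(s["position"],L(s["position"]),s["force"],s["ft_torque"])
E
```

```text
[ 0.59314172 -0.23291589  0.10193148] [  52.4 -353.4] [ 1.80874347 -0.31776228 -0.66770807] [-0.14126244 -0.39852743 -0.10928558]
```

move_arm([
  {"tx":0,"ty":-0.002,"tz":0,"twist":0},
  {"tx":0,"ty":-0.002,"tz":0,"twist":0},
  {"tx":0,"ty":-0.002,"tz":0,"twist":0},
  {"tx":0,"ty":-0.001,"tz":0,"twist":0},
  {"tx":0,"ty":-0.001,"tz":0,"twist":0},
  {"tx":0,"ty":0,"tz":0,"twist":0},
])

```text
clock: 11.9
position: [0.585, -0.2324, 0.1018]
ee_rot: [-2.274, -2.167, -0.0]
force: [2.1, -0.3, 0.3]
width: 0.169
gripper_force: 60.0
```

move_arm([
  {"tx":0,"ty":-0.001,"tz":0,"twist":0},
  {"tx":0,"ty":-0.001,"tz":0,"twist":0},
  {"tx":0,"ty":-0.001,"tz":0,"twist":0},
])

```text
clock: 12.2
position: [0.5827, -0.2316, 0.1017]
ee_rot: [-2.274, -2.167, -0.002]
force: [5.8, 1.8, -0.5]
width: 0.169
gripper_force: 60.0
```

```bash
python3 - <<'E'
from h import *
s=arm.observe();print(s["position"],L(s["position"]),s["force"],s["ft_torque"])
E
```

```text
[ 0.58265639 -0.23161257  0.10167787] [  41.9 -352.6] [ 5.82987197  1.79945611 -0.48608719] [ 0.3477059  -1.62562683 -0.4697536 ]
```

move_arm([
  {"tx":0,"ty":-0.001,"tz":0,"twist":0},
  {"tx":0,"ty":-0.001,"tz":0,"twist":0},
  {"tx":0,"ty":0,"tz":0,"twist":0},
  {"tx":0,"ty":0,"tz":0,"twist":0},
  {"tx":0,"ty":0,"tz":0,"twist":0},
])

```text
clock: 12.7
position: [0.5819, -0.2311, 0.102]
ee_rot: [2.273, 2.167, 0.004]
force: [6.8, 2.8, -1.3]
width: 0.172
gripper_force: 60.0
```

```bash
python3 - <<'E'
from h import *
s=arm.observe();print(s["position"],L(s["position"]),s["force"],s["ft_torque"])
w=save("wrist","w4")
for n in["push_face","rack_center"]:
    for q in arm.place_of("wrist",n)[:1]:
        p=np.array(q["point"])*[640,480];print(n,p,round(q["conf"],2),L(onz("wrist",p,.025)))
d=save("side","d4")
for q in arm.place_of("side","rack_center")[:1]:
    p=np.array(q["point"])*[640,480];print("side",p,L(onz("side",p,.025)))
o=np.zeros((600,800,3),np.uint8);o[:,:500]=cv2.resize(w[:400,130:464],(500,600));o[:300,500:]=cv2.resize(d[180:300,250:370],(300,300),interpolation=2)
cv2.imwrite("pics/c4.png",o[:,:,::-1])
E
```

```text
[ 0.58187238 -0.23114422  0.10197803] [  41.1 -352.2] [ 6.75951721  2.82781727 -1.26409341] [ 0.57174071 -2.11411339 -0.51855734]
push_face [256.128 179.808] 0.73 [-2.000e-01 -3.087e+02]
rack_center [249.088 102.096] 0.57 [  -2.  -264.3]
side [314.816 228.192] [   2.  -268.8]
```

View pics/c4.png

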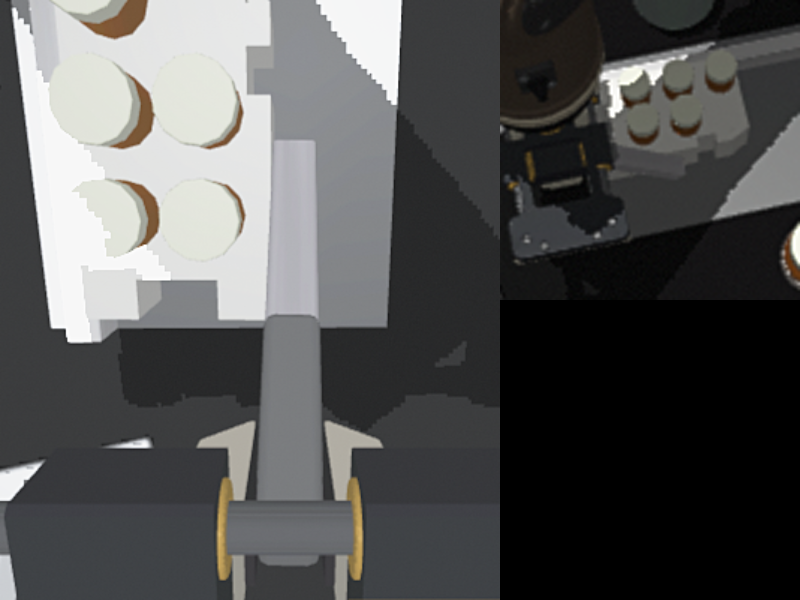

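The rack's left side now lies flush on the fence and it is square; the pocket is at crop (180,295), around loader (0,-309). I back off and swing the foot in behind the pocket.

move_arm([
  {"tx":0,"ty":0.006,"tz":0,"twist":0},
  {"tx":0,"ty":0.01,"tz":0,"twist":0},
  {"tx":-0.03,"ty":0,"tz":0,"twist":0},
  {"tx":-0.035,"ty":0,"tz":0,"twist":0},
  {"tx":-0.025,"ty":0,"tz":0,"twist":0},
  {"tx":0,"ty":-0.02,"tz":0,"twist":0},
  {"tx":0,"ty":-0.025,"tz":0,"twist":0},
  {"tx":0,"ty":-0.013,"tz":0,"twist":0},
  {"tx":0,"ty":0,"tz":0,"twist":0},
  {"tx":0,"ty":0,"tz":0,"twist":0},
])

```text
clock: 13.95
position: [0.5343, -0.3199, 0.1016]
ee_rot: [-2.274, -2.167, 0.0]
force: [0.9, 0.0, -2.3]
width: 0.173
gripper_force: 60.0
```

```bash
python3 - <<'E'
from h import *
s=arm.observe();print(s["position"],s["ee_rot"],L(s["position"]),s["force"],s["ft_torque"])
w=save("wrist","w5")
for n in["push_face","rack_center"]:
    for q in arm.place_of("wrist",n)[:1]:
        p=np.array(q["point"])*[640,480];print(n,p,round(q["conf"],2),L(onz("wrist",p,.025)))
cv2.imwrite("pics/c5.png",cv2.resize(w[:400,130:530],(600,600))[:,:,::-1])
E
```

```text
[ 0.53430353 -0.31992563  0.1015684 ] [-2.27391702e+00 -2.16709836e+00  3.40401168e-05] [  -2.3 -443.1] [ 0.91113373  0.00521771 -2.27853882] [-0.16433121  0.02304686  0.04173882]
push_face [326.208   9.312] 0.92 [  -0.9 -308.2]
```

View pics/c5.png

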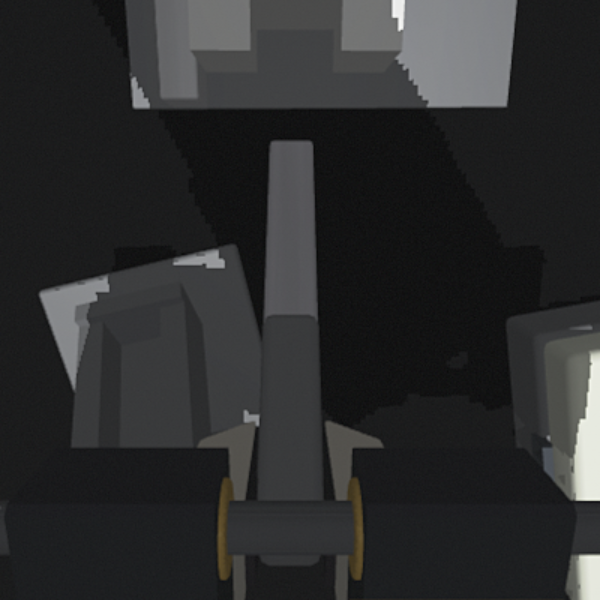

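The foot is lined up with the pocket: blade centre at crop column 291, pocket 258–342. Now I enter and touch the fence-side cheek.

move_arm([
  {"tx":0.012,"ty":0,"tz":0,"twist":0},
  {"tx":0.012,"ty":0,"tz":0,"twist":0},
  {"tx":0.01,"ty":0,"tz":0,"twist":0},
  {"tx":0.004,"ty":-0.002,"tz":0,"twist":0},
  {"tx":0,"ty":-0.002,"tz":0,"twist":0},
  {"tx":0,"ty":-0.002,"tz":0,"twist":0},
  {"tx":0,"ty":0,"tz":0,"twist":0},
])

```text
clock: 14.8
position: [0.5301, -0.2819, 0.102]
ee_rot: [2.275, 2.166, 0.002]
force: [2.3, 1.5, -3.1]
width: 0.17
gripper_force: 60.0
```

move_arm([
  {"tx":0.002,"ty":-0.001,"tz":0,"twist":0},
  {"tx":0.002,"ty":0,"tz":0,"twist":0},
  {"tx":0.002,"ty":0,"tz":0,"twist":0},
  {"tx":0.002,"ty":0,"tz":0,"twist":0},
])

```text
clock: 15.2
position: [0.5299, -0.2759, 0.1026]
ee_rot: [2.273, 2.163, -0.001]
force: [3.6, -4.8, -1.1]
width: 0.168
gripper_force: 60.0
```

```bash
cat > o.py <<'E'
from h import *
s=arm.observe();f=s["force"];print(L(s["position"]),s["position"][2].round(4),"F",(f[:2]@EX).round(2),(f[:2]@EY).round(2),f[2].round(2),s["ft_torque"].round(3),s["clock"])
E
python3 o.py
```

```text
[  -8.7 -399.3] 0.1026 F 3.79 -4.6 -1.13 [-1.563 -1.137 -0.365] 15.2
```

move_arm([
  {"tx":0.003,"ty":0,"tz":0,"twist":0},
  {"tx":0.004,"ty":0,"tz":0,"twist":0},
  {"tx":0.004,"ty":0,"tz":0,"twist":0},
  {"tx":0.004,"ty":0,"tz":0,"twist":0},
  {"tx":0.004,"ty":0,"tz":0,"twist":0},
  {"tx":0.004,"ty":0,"tz":0,"twist":0},
  {"tx":0.004,"ty":0,"tz":0,"twist":0},
  {"tx":0.004,"ty":0,"tz":0,"twist":0},
])

```text
clock: 16.0
position: [0.5314, -0.2452, 0.1026]
ee_rot: [2.273, 2.162, -0.001]
force: [3.7, -5.4, -0.3]
width: 0.173
gripper_force: 60.0
```

```bash
python3 o.py; python3 - <<'E'
from h import *
w=save("wrist","w6")
for n in["push_face","rack_center"]:
    for q in arm.place_of("wrist",n)[:1]:
        p=np.array(q["point"])*[640,480];print(n,p,round(q["conf"],2),L(onz("wrist",p,.025)))
cv2.imwrite("pics/c6.png",cv2.resize(w[:400,130:530],(600,600))[:,:,::-1])
E
```

```text
[  -8.7 -368.6] 0.1026 F 3.91 -5.21 -0.27 [-1.669 -0.977 -0.305] 16.0
push_face [337.984  93.12 ] 0.87 [  -0.8 -275.5]
rack_center [337.28    7.296] 0.57 [  -1.6 -232.2]
```

View pics/c6.png

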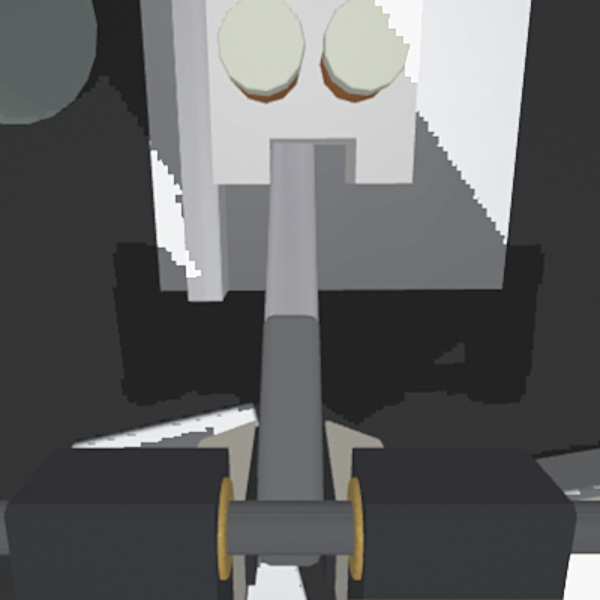

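The blade sits in the pocket on the push face and against the left cheek, with the rack still flush on the fence. The stick hasn't slipped. Feeding on.

move_arm([
  {"tx":0.005,"ty":0,"tz":0,"twist":0},
  {"tx":0.006,"ty":0,"tz":0,"twist":0},
  {"tx":0.006,"ty":0,"tz":0,"twist":0},
  {"tx":0.006,"ty":0,"tz":0,"twist":0},
  {"tx":0.006,"ty":0,"tz":0,"twist":0},
  {"tx":0.006,"ty":0,"tz":0,"twist":0},
  {"tx":0.006,"ty":0,"tz":0,"twist":0},
  {"tx":0.006,"ty":0,"tz":0,"twist":0},
  {"tx":0.006,"ty":0,"tz":0,"twist":0},
  {"tx":0.006,"ty":0,"tz":0,"twist":0},
  {"tx":0.006,"ty":0,"tz":0,"twist":0},
  {"tx":0.006,"ty":0,"tz":0,"twist":0},
])

```text
clock: 17.35
position: [0.5347, -0.174, 0.1025]
ee_rot: [2.273, 2.163, -0.001]
force: [3.5, -5.7, 0.1]
width: 0.169
gripper_force: 60.0
```

```bash
python3 o.py; python3 - <<'E'
from h import *
arm.get_image("wrist")
for n in["push_face","hood_edge"]:
    for q in arm.place_of("wrist",n)[:1]:
        p=np.array(q["point"])*[640,480];print(n,p,round(q["conf"],2),L(onz("wrist",p,.025 if n[0]=='p' else .11)))
E
```

```text
[  -8.8 -297.3] 0.1025 F 3.76 -5.51 0.09 [-1.558 -0.725 -0.265] 17.35
push_face [337.024  95.712] 0.78 [  -1.6 -205.2]
```

move_arm([
  {"tx":0.006,"ty":0,"tz":0,"twist":0},
  {"tx":0.006,"ty":0,"tz":0,"twist":0},
  {"tx":0.006,"ty":0,"tz":0,"twist":0},
  {"tx":0.006,"ty":0,"tz":0,"twist":0},
  {"tx":0.006,"ty":0,"tz":0,"twist":0},
  {"tx":0.006,"ty":0,"tz":0,"twist":0},
  {"tx":0.006,"ty":0,"tz":0,"twist":0},
  {"tx":0.006,"ty":0,"tz":0,"twist":0},
  {"tx":0.006,"ty":0,"tz":0,"twist":0},
  {"tx":0.006,"ty":0,"tz":0,"twist":0},
  {"tx":0.006,"ty":0,"tz":0,"twist":0},
  {"tx":0.004,"ty":0,"tz":0,"twist":0},
])

```text
clock: 18.7
position: [0.5379, -0.1037, 0.1023]
ee_rot: [2.274, 2.164, -0.001]
force: [2.9, -6.3, 1.2]
width: 0.17
gripper_force: 60.0
```

```bash
python3 o.py; python3 - <<'E'
from h import *
arm.get_image("wrist")
for n in["push_face","hood_edge"]:
    for q in arm.place_of("wrist",n)[:1]:
        p=np.array(q["point"])*[640,480];print(n,p,round(q["conf"],2),L(onz("wrist",p,.025 if n[0]=='p' else .11)))
E
```

```text
[  -8.9 -227. ] 0.1023 F 3.17 -6.13 1.17 [-1.689 -0.696 -0.201] 18.7
push_face [336.576  93.216] 0.95 [  -2. -134.]
```

move_arm([
  {"tx":0.003,"ty":0,"tz":0,"twist":0},
  {"tx":0.003,"ty":0,"tz":0,"twist":0},
  {"tx":0.003,"ty":0,"tz":0,"twist":0},
  {"tx":0.003,"ty":0,"tz":0,"twist":0},
  {"tx":0.003,"ty":0,"tz":0,"twist":0},
  {"tx":0.003,"ty":0,"tz":0,"twist":0},
  {"tx":0.003,"ty":0,"tz":0,"twist":0},
  {"tx":0.003,"ty":0,"tz":0,"twist":0},
])

```text
clock: 19.65
position: [0.5388, -0.08, 0.1022]
ee_rot: [2.275, 2.164, -0.001]
force: [2.3, -5.9, 0.7]
width: 0.171
gripper_force: 60.0
```

move_arm([
  {"tx":0.002,"ty":0,"tz":0,"twist":0},
  {"tx":0.002,"ty":0,"tz":0,"twist":0},
  {"tx":0.002,"ty":0,"tz":0,"twist":0},
  {"tx":0.002,"ty":0,"tz":0,"twist":0},
  {"tx":0.002,"ty":0,"tz":0,"twist":0},
])

```text
clock: 20.15
position: [0.5393, -0.07, 0.1022]
ee_rot: [2.274, 2.164, -0.001]
force: [3.5, -7.1, 0.7]
width: 0.169
gripper_force: 60.0
```

move_arm([
  {"tx":0.002,"ty":0,"tz":0,"twist":0},
  {"tx":0.002,"ty":0,"tz":0,"twist":0},
  {"tx":0.002,"ty":0,"tz":0,"twist":0},
  {"tx":0.002,"ty":0,"tz":0,"twist":0},
  {"tx":0.002,"ty":0,"tz":0,"twist":0},
])

```text
clock: 20.65
position: [0.5398, -0.06, 0.1022]
ee_rot: [2.275, 2.164, -0.001]
force: [2.5, -5.9, 2.1]
width: 0.171
gripper_force: 60.0
```

```bash
python3 o.py; python3 - <<'E'
from h import *
arm.get_image("wrist")
for n in["push_face","hood_edge"]:
    for q in arm.place_of("wrist",n)[:1]:
        p=np.array(q["point"])*[640,480];print(n,p,round(q["conf"],2),L(onz("wrist",p,.025 if n[0]=='p' else .11)))
E
```

```text
[  -9.  -183.3] 0.1022 F 2.78 -5.79 2.08 [-1.668 -0.706 -0.254] 20.65
push_face [336.704  93.888] 0.97 [ -2.  -90.9]
```

move_arm([
  {"tx":0.002,"ty":0,"tz":0,"twist":0},
  {"tx":0.002,"ty":0,"tz":0,"twist":0},
  {"tx":0.002,"ty":0,"tz":0,"twist":0},
  {"tx":0.002,"ty":0,"tz":0,"twist":0},
])

```text
clock: 21.2
position: [0.5401, -0.052, 0.1022]
ee_rot: [2.275, 2.164, -0.001]
force: [2.8, -7.2, 1.9]
width: 0.17
gripper_force: 60.0
```

move_arm([
  {"tx":0.002,"ty":0,"tz":0,"twist":0},
  {"tx":0.002,"ty":0,"tz":0,"twist":0},
  {"tx":0.002,"ty":0,"tz":0,"twist":0},
  {"tx":0.002,"ty":0,"tz":0,"twist":0},
])

```text
clock: 21.6
position: [0.5405, -0.0454, 0.1025]
ee_rot: [2.274, 2.162, -0.002]
force: [1.0, -11.1, 3.9]
width: 0.17
gripper_force: 60.0
```

move_arm([
  {"tx":0.0015,"ty":0,"tz":0,"twist":0},
  {"tx":0.0015,"ty":0,"tz":0,"twist":0},
  {"tx":0.0015,"ty":0,"tz":0,"twist":0},
  {"tx":0.0015,"ty":0,"tz":0,"twist":0},
])

```text
clock: 22.0
position: [0.5407, -0.0394, 0.1024]
ee_rot: [2.275, 2.162, -0.003]
force: [1.8, -9.1, 1.7]
width: 0.173
gripper_force: 60.0
```

```bash
python3 o.py; python3 - <<'E'
from h import *
arm.get_image("wrist")
for n in["push_face","hood_edge"]:
    for q in arm.place_of("wrist",n)[:1]:
        p=np.array(q["point"])*[640,480];print(n,p,round(q["conf"],2),L(onz("wrist",p,.025 if n[0]=='p' else .11)))
E
```

```text
[  -9.  -162.6] 0.1024 F 2.22 -9.01 1.69 [-2.529 -0.386 -0.175] 22.0
push_face [323.712 287.52 ] 0.2 [  -9.7 -189.9]
hood_edge [245.504 108.   ] 0.73 [-38.2 -80.1]
```

move_arm([
  {"tx":0.0015,"ty":0,"tz":0,"twist":0},
  {"tx":0.0015,"ty":0,"tz":0,"twist":0},
  {"tx":0.0015,"ty":0,"tz":0,"twist":0},
  {"tx":0.0015,"ty":0,"tz":0,"twist":0},
])

```text
clock: 22.55
position: [0.541, -0.0331, 0.1024]
ee_rot: [2.275, 2.162, -0.002]
force: [2.1, -8.6, 3.7]
width: 0.167
gripper_force: 60.0
```

move_arm([
  {"tx":0.001,"ty":0,"tz":0,"twist":0},
  {"tx":0.001,"ty":0,"tz":0,"twist":0},
  {"tx":0.001,"ty":0,"tz":0,"twist":0},
])

```text
clock: 22.85
position: [0.5412, -0.0301, 0.1024]
ee_rot: [2.275, 2.162, -0.002]
force: [2.1, -9.3, 2.9]
width: 0.169
gripper_force: 60.0
```

move_arm([
  {"tx":0.001,"ty":0,"tz":0,"twist":0},
  {"tx":0.001,"ty":0,"tz":0,"twist":0},
  {"tx":0.001,"ty":0,"tz":0,"twist":0},
])

```text
clock: 23.15
position: [0.5413, -0.0271, 0.1024]
ee_rot: [2.275, 2.162, -0.002]
force: [1.7, -9.0, 3.0]
width: 0.173
gripper_force: 60.0
```

```bash
python3 o.py
```

```text
[  -9.  -150.3] 0.1024 F 2.13 -8.86 2.96 [-2.331 -0.443 -0.168] 23.15
```

move_arm([
  {"tx":0.001,"ty":0,"tz":0,"twist":0},
  {"tx":0.001,"ty":0,"tz":0,"twist":0},
])

```text
clock: 23.35
position: [0.5414, -0.0249, 0.1023]
ee_rot: [2.275, 2.163, -0.002]
force: [2.2, -8.4, 3.2]
width: 0.17
gripper_force: 60.0
```

move_arm([
  {"tx":0.001,"ty":0,"tz":0,"twist":0},
  {"tx":0.001,"ty":0,"tz":0,"twist":0},
])

```text
clock: 23.55
position: [0.5415, -0.0225, 0.1022]
ee_rot: [2.275, 2.163, -0.002]
force: [2.7, -7.1, 1.6]
width: 0.172
gripper_force: 60.0
```

move_arm([
  {"tx":0.001,"ty":0,"tz":0,"twist":0},
])

```text
clock: 23.65
position: [0.5415, -0.0213, 0.1022]
ee_rot: [2.275, 2.163, -0.001]
force: [1.8, -6.1, 1.5]
width: 0.168
gripper_force: 60.0
```

move_arm([
  {"tx":0.001,"ty":0,"tz":0,"twist":0},
])

```text
clock: 23.75
position: [0.5416, -0.02, 0.1021]
ee_rot: [2.275, 2.164, -0.001]
force: [2.6, -5.6, 2.2]
width: 0.173
gripper_force: 60.0
```

move_arm([
  {"tx":0.001,"ty":0,"tz":0,"twist":0},
])

```text
clock: 23.85
position: [0.5417, -0.0195, 0.1023]
ee_rot: [2.275, 2.163, -0.002]
force: [1.1, -8.5, 4.0]
width: 0.173
gripper_force: 60.0
```

move_arm([
  {"tx":0.001,"ty":0,"tz":0,"twist":0},
])

```text
clock: 23.95
position: [0.5417, -0.0192, 0.1024]
ee_rot: [2.275, 2.162, -0.002]
force: [1.9, -10.5, 5.4]
width: 0.175
gripper_force: 60.0
```

move_arm([
  {"tx":0.0005,"ty":0,"tz":0,"twist":0},
  {"tx":0,"ty":0,"tz":0,"twist":0},
  {"tx":0,"ty":0,"tz":0,"twist":0},
])

```text
clock: 24.25
position: [0.5417, -0.019, 0.1024]
ee_rot: [2.275, 2.162, -0.003]
force: [1.7, -10.2, 3.7]
width: 0.168
gripper_force: 60.0
```

```bash
python3 o.py; python3 - <<'E'
from h import *
for c in ["scene","side","wrist"]:
  arm.get_image(c)
  for n in["latch","buffer","rack_center"]:
    for q in arm.place_of(c,n)[:1]: print(c,n,np.array(q["point"])*[640,480],round(q["conf"],2))
E
```

```text
[  -9.  -142.2] 0.1024 F 2.19 -10.1 3.65 [-2.648 -0.314 -0.085] 24.25Traceback (most recent call last):
  File "<stdin>", line 5, in <module>
ValueError: it knows: beaker, bottle, home, hood_edge, jar, push_face, rack_center, rest_grip, stick_grip, tip_box
```

move_arm([
  {"tx":0.001,"ty":0,"tz":0,"twist":0},
  {"tx":0,"ty":0,"tz":0,"twist":0},
])

```text
clock: 24.5
position: [0.5417, -0.0183, 0.1025]
ee_rot: [2.275, 2.161, -0.003]
force: [-0.1, -10.7, 4.5]
width: 0.171
gripper_force: 60.0
```

move_arm([
  {"tx":0.0005,"ty":0,"tz":0,"twist":0},
  {"tx":0.0005,"ty":0,"tz":0,"twist":0},
])

```text
clock: 24.7
position: [0.5417, -0.0177, 0.1025]
ee_rot: [2.275, 2.161, -0.003]
force: [1.3, -11.2, 4.8]
width: 0.17
gripper_force: 60.0
```

```bash
python3 o.py
```

```text
[  -9.1 -140.9] 0.1025 F 1.79 -11.09 4.8 [-3.053 -0.238 -0.085] 24.7
```

The force pattern fits the stop unit: bevel peak 11 N, plateau 9 N, fall to 5.6 N, then a sharp rise at 11 N with no real advance. The roller is in the notch. I ease off, come away from the cheek and back out.

move_arm([
  {"tx":-0.002,"ty":0,"tz":0,"twist":0},
  {"tx":-0.002,"ty":0.001,"tz":0,"twist":0},
  {"tx":-0.001,"ty":0.002,"tz":0,"twist":0},
  {"tx":0,"ty":0.002,"tz":0,"twist":0},
  {"tx":0,"ty":0,"tz":0,"twist":0},
  {"tx":0,"ty":0,"tz":0,"twist":0},
])

```text
clock: 25.3
position: [0.5457, -0.0187, 0.1013]
ee_rot: [-2.273, -2.167, 0.002]
force: [-1.7, -2.9, -2.2]
width: 0.173
gripper_force: 60.0
```

```bash
python3 o.py
```

```text
[  -5.  -141.7] 0.1013 F -1.58 -2.96 -2.15 [-1.057  0.632  0.231] 25.3
```

move_arm([
  {"tx":-0.003,"ty":0,"tz":0,"twist":0},
  {"tx":-0.005,"ty":0,"tz":0,"twist":0},
  {"tx":-0.01,"ty":0,"tz":0,"twist":0},
  {"tx":-0.02,"ty":0,"tz":0,"twist":0},
  {"tx":-0.03,"ty":0,"tz":0,"twist":0},
  {"tx":-0.03,"ty":0,"tz":0,"twist":0},
  {"tx":-0.02,"ty":0,"tz":0,"twist":0},
  {"tx":0,"ty":0,"tz":0,"twist":0},
])

```text
clock: 26.1
position: [0.5402, -0.1412, 0.1025]
ee_rot: [2.278, 2.159, -0.0]
force: [-0.5, 0.4, -1.8]
width: 0.171
gripper_force: 60.0
```

```bash
python3 o.py; python3 - <<'E'
from h import *
for c in ["scene","wrist"]:
  arm.get_image(c)
  for n in["push_face","rack_center","home","stick_grip"]:
    for q in arm.place_of(c,n)[:1]:
      p=np.array(q["point"])*[640,480];print(c,n,p,round(q["conf"],2),L(onz(c,p,.025)) if n[0]!='s' else '')
s=arm.observe();Rm=R.from_rotvec(s["ee_rot"]).as_matrix()
# foot check in wrist image: blade columns/edge profile
w=cv2.cvtColor(save("wrist","w7"),cv2.COLOR_RGB2GRAY);print(w[80:112:2,324])
w3=cv2.cvtColor(cv2.imread("pics/w5.png"),cv2.COLOR_BGR2GRAY);print(w3[80:112:2,324])
E
```

```text
[  -4.7 -264.3] 0.1025 F -0.5 0.36 -1.79 [-0.156  0.115 -0.062] 26.1
scene push_face [441.216 265.008] 0.87 [  0.5 -45.1]
scene rack_center [460.48  265.296] 0.93 [-4.2 -5.2]
scene stick_grip [340.8   223.776] 0.9 
wrist push_face [155.008 201.696] 0.58 [-108.5 -228.6]
wrist stick_grip [321.728 289.392] 0.61 
[118 118 118 117 118 118 116 141 155 153 154 154 152 153 153 152]
[20 22 23 19 16 21 11 77 88 86 86 85 86 85 85 85]
```

The stick is unslipped (foot edge still at row 94) and the rack reads (-4,-5) mm from nominal home, in line with the feel. Returning the stick to its rest.

move_arm([
  {"tx":0,"ty":0,"tz":-0.04,"twist":0},
  {"tx":0,"ty":0,"tz":-0.04,"twist":0},
  {"tx":0,"ty":0,"tz":-0.04,"twist":0},
  {"tx":-0.035,"ty":-0.006,"tz":0,"twist":0},
  {"tx":-0.035,"ty":-0.006,"tz":0,"twist":0},
  {"tx":-0.035,"ty":-0.006,"tz":0,"twist":0},
  {"tx":-0.035,"ty":-0.006,"tz":0,"twist":0},
  {"tx":-0.035,"ty":-0.006,"tz":0,"twist":0},
  {"tx":-0.035,"ty":-0.006,"tz":0,"twist":0},
  {"tx":-0.025,"ty":-0.003,"tz":0,"twist":0},
  {"tx":-0.012,"ty":0,"tz":0,"twist":-0.074},
  {"tx":0,"ty":0,"tz":0,"twist":-0.074},
])

```text
clock: 27.85
position: [0.4886, -0.3839, 0.2217]
ee_rot: [2.006, 2.417, -0.003]
force: [0.8, 0.8, -0.8]
width: 0.173
gripper_force: 60.0
```

move_arm([
  {"tx":0,"ty":0,"tz":0,"twist":0},
  {"tx":0,"ty":0,"tz":0,"twist":0},
  {"tx":0,"ty":0,"tz":0,"twist":0},
])

```text
clock: 28.15
position: [0.4901, -0.3809, 0.2216]
ee_rot: [-2.01, -2.414, -0.0]
force: [-0.9, -0.2, -1.0]
width: 0.17
gripper_force: 60.0
```

```bash
python3 - <<'E'
from h import *
s=arm.observe();P=s["position"];Rm=R.from_rotvec(s["ee_rot"]).as_matrix()
print(P,Rm[:,0],Rm.T@(np.array([.4881,-.3864,.0997])-P))
R2=R.from_rotvec([2.008,2.416,0]).as_matrix();print(R2[:,0])
E
```

```text
[ 0.49011926 -0.38086114  0.22161389] [-1.81362332e-01  9.83416261e-01  4.03489868e-04] [-0.00512998 -0.00299738  0.12191166]
[-1.82892901e-01  9.83132841e-01 -5.92909333e-05]
```

move_arm([
  {"tx":-0.005,"ty":-0.003,"tz":0,"twist":0},
  {"tx":0,"ty":0,"tz":0.03,"twist":0},
  {"tx":0,"ty":0,"tz":0.03,"twist":0},
  {"tx":0,"ty":0,"tz":0.02,"twist":0},
  {"tx":0,"ty":0,"tz":0.015,"twist":0},
  {"tx":0,"ty":0,"tz":0.01,"twist":0},
  {"tx":0,"ty":0,"tz":0.006,"twist":0},
  {"tx":0,"ty":0,"tz":0.004,"twist":0},
  {"tx":0,"ty":0,"tz":0.003,"twist":0},
  {"tx":0,"ty":0,"tz":0.002,"twist":0},
  {"tx":0,"ty":0,"tz":0,"twist":0},
  {"tx":0,"ty":0,"tz":0,"twist":0},
])

```text
clock: 29.35
position: [0.488, -0.3871, 0.1021]
ee_rot: [2.007, 2.416, 0.0]
force: [0.2, -0.5, -1.7]
width: 0.173
gripper_force: 60.0
```

```bash
python3 o.py; python3 - <<'E'
from h import *
s=arm.observe();P=s["position"];Rm=R.from_rotvec(s["ee_rot"]).as_matrix()
print(P,Rm.T@(np.array([.4881,-.3864,.0997])-P))
E
```

```text
[ -45.4 -512.4] 0.1021 F 0.18 -0.47 -1.72 [-0.094  0.065 -0.001] 29.35
[ 0.48796167 -0.38709101  0.10206432] [0.00065474 0.00026157 0.00236422]
```

Not yet touching (2.4 mm up). I lower the rest of the way, then open.

move_arm([
  {"tx":0.0005,"ty":0,"tz":0.001,"twist":0},
  {"tx":0,"ty":0,"tz":0.001,"twist":0},
  {"tx":0,"ty":0,"tz":0.0005,"twist":0},
  {"tx":0,"ty":0,"tz":0,"twist":0},
  {"tx":0,"ty":0,"tz":0,"twist":0},
])

```text
clock: 29.85
position: [0.4879, -0.3865, 0.0996]
ee_rot: [2.007, 2.416, 0.001]
force: [-0.5, 1.4, 5.2]
width: 0.176
gripper_force: 60.0
```

```bash
python3 o.py
```

```text
[ -45.5 -511.8] 0.0996 F -0.54 1.37 5.2 [0.321 0.312 0.043] 29.85
```

Seated, with a 6 N upward reaction. Opening, then rising clear.

move_arm([
  {"tx":0,"ty":0,"tz":-0.0005,"twist":0},
  {"tx":0,"ty":0,"tz":0,"twist":0},
  {"tx":0,"ty":0,"tz":0,"twist":0},
  {"tx":0,"ty":0,"tz":0,"twist":0},
  {"tx":0,"ty":0,"tz":0,"twist":0},
  {"tx":0,"ty":0,"tz":0,"twist":0},
  {"tx":0,"ty":0,"tz":0,"twist":0},
  {"tx":0,"ty":0,"tz":0,"twist":0},
  {"tx":0,"ty":0,"tz":0,"twist":0},
  {"tx":0,"ty":0,"tz":0,"twist":0},
  {"tx":0,"ty":0,"tz":0,"twist":0},
  {"tx":0,"ty":0,"tz":0,"twist":0},
], gripper=-1)

```text
clock: 31.05
position: [0.4877, -0.3864, 0.0997]
ee_rot: [2.008, 2.416, 0.0]
force: [0.1, -0.1, 1.2]
width: 1.0
gripper_force: 0.0
```

move_arm([
  {"tx":0,"ty":0,"tz":-0.02,"twist":0},
  {"tx":0,"ty":0,"tz":-0.04,"twist":0},
  {"tx":0,"ty":0,"tz":-0.05,"twist":0},
  {"tx":0,"ty":0,"tz":-0.05,"twist":0},
  {"tx":0,"ty":0,"tz":-0.05,"twist":0},
  {"tx":0,"ty":0,"tz":-0.05,"twist":0},
  {"tx":0,"ty":0,"tz":-0.05,"twist":0},
  {"tx":0,"ty":0,"tz":0,"twist":0},
  {"tx":0,"ty":0,"tz":0,"twist":0},
])

```text
clock: 31.95
position: [0.4877, -0.387, 0.4107]
ee_rot: [2.006, 2.414, 0.001]
force: [-0.4, 0.3, 0.4]
width: 1.0
gripper_force: 0.0
```

```bash
python3 o.py; python3 - <<'E'
from h import *
for c in ["wrist","scene","side"]:
  im=save(c,"f_"+c)
  for n in["stick_grip","rest_grip","rack_center","push_face","jar","bottle_a","beaker","tip_box"]:
    for q in arm.place_of(c,n)[:2 if n[:3]=="bot" else 1]:
      p=np.array(q["point"])*[640,480];print(c,n,p.round(),round(q["conf"],2),onz(c,p,.106).round(4) if 'grip' in n else L(onz(c,p,.025)) if n in("rack_center","push_face") else onz(c,p,0).round(3))
E
```

```text
[ -45.6 -512.3] 0.4107 F -0.46 0.25 0.35 [-0.031  0.02  -0.043] 31.95
wrist stick_grip [325. 181.] 0.86 [ 0.4861 -0.3754  0.106 ]
wrist rest_grip [325. 177.] 0.85 [ 0.4848 -0.3709  0.106 ]
wrist beaker [400. 244.] 0.84 [ 0.619 -0.464  0.   ]
wrist tip_box [458. 180.] 0.92 [ 0.679 -0.355  0.   ]
scene stick_grip [236. 204.] 0.7 [ 0.4811 -0.3769  0.106 ]
scene rack_center [461. 265.] 0.86 [-5.8 -3.4]
scene push_face [440. 264.] 0.61 [ -4.1 -47. ]
scene jar [372. 311.] 0.58 [ 0.684 -0.061  0.   ]
scene bottle_a [359. 236.] 0.87 [ 0.428 -0.105  0.   ]
scene bottle_a [414. 239.] 0.87 [0.429 0.023 0.   ]
scene beaker [181. 278.] 0.84 [ 0.622 -0.473  0.   ]
scene tip_box [223. 302.] 0.75 [ 0.688 -0.361  0.   ]
side stick_grip [187. 211.] 0.82 [ 0.4803 -0.3737  0.106 ]
side rest_grip [186. 211.] 0.7 [ 0.4796 -0.3748  0.106 ]
side push_face [418. 203.] 0.51 [ -6.5 -50.8]
side jar [373. 283.] 0.59 [ 0.681 -0.062  0.   ]
side bottle_a [322. 179.] 0.85 [ 0.435 -0.101  0.   ]
side bottle_a [377. 170.] 0.59 [0.444 0.02  0.   ]
side beaker [166. 311.] 0.7 [ 0.629 -0.469  0.   ]
side tip_box [226. 319.] 0.88 [ 0.675 -0.358  0.   ]
```

```bash
python3 -c "
from cell import arm
print(arm.sign_off())"
```

```text
the job is handed in; nothing more can be done
None
```

I handed the job in at about 32 s. By force feel the rack is against the fence with the roller in its notch, about 5 mm short of nominal home; I could not see the roller, or tell for certain that the rack meets the end stop. The stick is back in its rest, and the other things stand where they were.

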